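# Slide the trial spacer along the tray rail into its corner

### The job

Put the loose green trial spacer away in the implant tray: with the fingertips push it flush up against the steel rail at the tray's far side, then, keeping it against the rail, slide it along into the empty corner pocket under the green tab until it is fully home against the end stop. Only push it, never lift it off the deck, and leave the yellow spacer, the blue trial head and the drill sleeve on the tray as they are.

Things in the scene. Friction and masses are not known exactly. Their poses are not given: they have to be found in the camera images.
- tray: Aluminium implant tray in its blue lid, fixed. Origin on the table surface; x away from the robot, y left, along the rail. Flat deck at z = 40 mm, x -150 to 120, y -210 to 210 mm. End stops 16 mm high, inner faces at y = +191 and -191 mm. Between x = -95 mm and the rail only the spacers stand on the deck; nearer the robot, tools in blue combs rise up to 27 mm over it.
- rail (a point): Middle of the rail's near face, at deck level (x = 95 mm, y = 0 on the tray). The straight steel rail runs along the tray's y from end stop to end stop, 12 mm high over the deck, 8 mm thick.
- left_lip (a point): Left pocket: foot of its front lip, at the lip's inner end on the face towards the rail (x = 56, y = 150 mm on the tray). The lip, 9 mm high, 6 mm thick, runs from here to the end stop, parallel to the rail and 39 mm from it; inward of here it flares away from the rail as far as x = 43, y = 135 mm. A spacer goes in only along the rail.
- right_lip (a point): The same point of the right pocket, its mirror image (x = 56, y = -150 mm on the tray).
- green_spacer: Green plastic trial spacer, a block 36 x 62 x 14 mm (x, y, z), loose on the deck, about 60 g. Origin at the centre of its underside; y is its long axis; both ends and sides are alike. Home, its long axis lies along the rail, a long side on the rail and an end on the end stop; the last 21 mm of its length then stand out of the pocket.
- green_tab: Green retainer tab, 30 mm wide, fixed behind the rail at the corner where the green spacer belongs (left or right end). It overhangs the rail and 18 mm of the pocket, its underside 19 mm over the deck. Origin on the deck where the centre of the underside of a fully home spacer lies (18 mm from the rail face, 31 mm from the end stop); its axes are parallel to the tray's.
- yellow_tab: The same tab in yellow, at the other corner of the rail.
- yellow_spacer: Yellow trial spacer of the same size, already home under the yellow tab; leave it there. Origin at the centre of its underside.
- head_trial: Blue trial head, a knob 31 mm across and 28 mm high, standing on the deck near its robot-side left corner; leave it. Origin at the centre of its underside.
- drill_sleeve: Upright steel drill sleeve, 18 mm across and 40 mm high, standing on the deck beside the trial head; leave it. Origin at the centre of its underside.
Things that resemble listed ones, but are neither listed nor needed, are in the scene too. What is shaped like the green_spacer but purple or red is not meant.

How it is judged:
On the way, in this order (a step that is already met when the one before it is completed fails the run):
1. the green spacer lies flush along the rail (gap under 2.5 mm, within 4 degrees), still outside the pocket (x of green_spacer in the frame of tray above 0.0745 m and angle between the y axis of green_spacer and the y axis of tray, either way round below 0.07 rad and horizontal distance between green_spacer and green_tab above 0.055 m), for 0.1 s.
2. the fingers slide it along the rail into the pocket's mouth (8 to 45 mm short of home, within 4 mm of the rail, fingers on it) (horizontal distance between green_spacer and green_tab between 0.008 and 0.045 m and x of green_spacer in the frame of green_tab above -0.004 m and contact force between the fingers and green_spacer above 0.05 N), for 0.02 s.
At the end, for the whole second after the job is handed in: The green spacer lies flat and at rest in the corner pocket under the green tab, within 3 mm of the rail and of the end stop and within 3 degrees of the rail's direction; the yellow spacer is still home under its tab (5 mm) and the trial head and drill sleeve are where they were (10 mm) (x of green_spacer in the frame of green_tab between -0.003 and 0.003 m and y of green_spacer in the frame of green_tab between -0.003 and 0.003 m and z of green_spacer in the frame of green_tab below 0.002 m and angle between the y axis of green_spacer and the y axis of green_tab, either way round below 0.06 rad and angle between green_spacer's own z axis and vertical below 0.05 rad and linear speed of green_spacer below 0.01 m/s and horizontal distance between yellow_spacer and yellow_tab below 0.005 m and distance of each of head_trial, drill_sleeve from where it was at the start of the episode below 0.01 m); the robot touches nothing.
It fails at once if the green spacer is lifted or carried (over 5 mm off the deck) or tipped (over 15 degrees) (z of green_spacer in the frame of tray above 0.045 m or angle between green_spacer's own z axis and vertical above 0.26 rad).
It fails at once if within 60 mm of home the green spacer leaves the rail by more than 9 mm (y of green_spacer in the frame of green_tab between -0.06 and 0.06 m and x of green_spacer in the frame of green_tab below -0.009 m).
It fails at once if the yellow spacer is moved more than 5 mm (distance of yellow_spacer from where it was at the start of the episode above 0.005 m).
It fails at once if the trial head or the drill sleeve is moved more than 10 mm (distance of any of head_trial, drill_sleeve from where it was at the start of the episode above 0.01 m).
It also fails if it takes over 48 s, if anything falls off the work surface, if the arm or the gripper's body presses on something with over 40 N, if the wrist force passes 120 N, or if a joint passes its speed limit or range.

### The arm

A 6-joint arm with a two-finger parallel gripper is mounted at the origin on the work surface. World frame = base frame: x ahead of the robot, y to its left, z up, the work surface at z = 0. Lengths are in m, angles in rad, forces in N, time in s.
With the tool pointing down it reaches from about 0.325 to 0.9 m from the base axis. Payload 6.1 kg.
Tool frame: the origin (TCP) lies at the very end of the fingers, on their centre line; the grasp point (between the pads) lies manip.pinch_z behind it (manip.pinch_z is the distance from the TCP to the grasp point, in m); z points along the fingers, y is the line along which they close (so a half turn about z gives the same grasp; the last joint's range is limited). The gripper opens to 85 mm and grips with 20 to 120 N. Pads are 22 mm wide; open, the fingers measure 114 mm over their backs; the gripper's body (76 mm by 85 mm) begins 54 mm behind the grasp point. The pads swing forward as they close: fully open they stand 13 mm farther back than shut.
Start: joints at [1.128, 0.22, 1.526, -0, 1.395, -0.126], TCP at [0.195, 0.594, 0.231] pointing down, gripper open.
Joint ranges: [-2.98, 2.98], [-0.91, 2.08], [0.09, 2.57], [-1.24, 4.39], [0.2, 2.65], [-2.68, 2.68]. Speed limits (rad/s): [2.57, 2.57, 3.01, 3.14, 3.14, 3.14].

### API

Orientations are given as a unit quaternion [w, x, y, z].
In Python, from cell import manip, eyes, job_done gives the robot as it stands.
- The arm moves only by the tool servo_tool, never from a script. Its argument "targets" is a list of rows, each a list of 7 numbers: the turn, a rotation vector about the tool's x, y, z in rad, then the shift along the tool's x, y, z in cm, then the finger opening in cm, from 0 to 8.54. In form: [[ax, ay, az, tx, ty, tz, jaw], ...]. A call has 1 to 5 rows; each row shifts and turns the commanded pose from where the row before left it, along the tool's axes as they then stand; what a row does not reach is not made up. A row lasts 1/10 s, in which the tool goes at most 50 mm and 8.59 degrees, less where a joint would pass 70% of its speed; a pose out of reach is approached as far as the arm can. A call is refused whole if a number of a shift passes 5 or a number of a turn 0.15, either way. A call with a gripper value outside its range is refused whole. The fingers move at their own pace and stop on an object; "squeeze" is the grip in N (left out, the last holds). Time passes only in rows, so rows that do not move let the fingers close. It gives the time, the measured TCP pose, the force, the opening and the grip force at its end, in the units of the state.
- manip.sense(): the state, without advancing time (a new reading comes with each control period).
- eyes.capture(name): name is "side" or "top"; returns the picture (420x560x3 uint8, red, green, blue); there is no depth.
- eyes.camera_model(name): a dict with "fx", "fy", "cx", "cy" (pixels), "distortion" ([k1, k2, p1, p2, k3] as OpenCV has them; the pictures are not rectified), "pose" (4x4, takes a point from camera to world coordinates). Camera axes: x right, y down, z forward; pixel columns grow to the right and rows downward; lengths in m; the calibration is good to about 2 mm. A picture is of the moment at which its call begins. camera_model takes no time and is no camera call.
- job_done(): hands the job in; it is judged then, once.
The state is a dict: "clock": time; "joint_pos": joint angles; "dq": joint speeds; "joint_torque": joint torques, N m; "tool_pos": TCP position; "ee_rot": TCP orientation; "force": force on the tool from outside, world axes, zero at the start; "moment": the same for the moment, N m; "gripper_width": opening from 0.0 (shut) to 1.0 (fully open); "gripper_force": force on a finger pad.
Only numpy, scipy, OpenCV 4.12 (cv2) and the standard library are available. Lean on these libraries where they do the work, as an engineer would, in place of code of your own. Each camera call takes 0.05 s, during which the arm holds its last target. There are 200 camera calls.

## Working session

There is one attempt and no reset: what is moved stays moved. The work goes in short steps, Python scripts to look and compute and a tool call to move; the robot and the scene stay as the last step left them, time stands still between calls to the robot, and variables do not carry over. Pictures are saved under pics/ and viewed, at most 10 in all, crops included, and the job is handed in when it is done.

Besides the shell and the picture viewer there is one more tool, called after ">>>" by a JSON object that holds its "op" and its "data". servo_tool: Moves the arm, as the interface text tells. Its arguments: {"type":"object","properties":{"targets":{"type":"array","items":{"type":"array","items":{"type":"number"}}},"squeeze":{"type":"number"}},"required":["targets"]}

```bash
mkdir -p pics
python3 - <<'E'
from cell import manip, eyes
import cv2,json
for n in("top","side"):
    im=eyes.capture(n); cv2.imwrite(f"pics/{n}0.png",cv2.cvtColor(im,cv2.COLOR_RGB2BGR))
    print(eyes.camera_model(n))
print(manip.sense(), manip.pinch_z)
E
```

```text
{'fx': 389.0133904647348, 'fy': 389.0133904647348, 'cx': 277.427447925849, 'cy': 213.57665795744552, 'distortion': array([-0.0254382,  0.       ,  0.       ,  0.       ,  0.       ]), 'pose': array([[ 0.02655376, -0.98730581,  0.15659544,  0.48341217],
       [-0.99964641, -0.02644439,  0.00278211,  0.02049189],
       [ 0.00139427, -0.15661395, -0.98765891,  0.72976489],
       [ 0.        ,  0.        ,  0.        ,  1.        ]])}
{'fx': 398.8623944653944, 'fy': 398.8623944653944, 'cx': 277.2992599092897, 'cy': 211.9470899244616, 'distortion': array([0.01360895, 0.        , 0.        , 0.        , 0.        ]), 'pose': array([[ 0.93915625, -0.15511154,  0.30647341,  0.32972275],
       [-0.34280759, -0.47947951,  0.80782569, -0.59655561],
       [ 0.02164463, -0.86373596, -0.50347959,  0.47148875],
       [ 0.        ,  0.        ,  0.        ,  1.        ]])}
{'clock': 0.1, 'joint_pos': array([ 1.12788275e+00,  2.21140296e-01,  1.52749970e+00,  1.66107701e-05,
        1.39472951e+00, -1.26100765e-01]), 'dq': array([ 0.00077214, -0.00236421, -0.00297372,  0.00154704, -0.00018832,
        0.00117627]), 'joint_torque': array([ 9.14792072e-04, -4.98242998e+01, -3.90547299e+01, -2.33712481e-04,
        5.75785147e-03,  5.37752776e-07]), 'tool_pos': array([0.19447203, 0.5933921 , 0.23031138]), 'ee_rot': array([-2.57215063e-04,  1.57746149e-01,  9.87479298e-01, -8.50418812e-04]), 'force': array([0.03476996, 0.62250711, 0.18491701]), 'moment': array([-0.05279255,  0.00752889,  0.0077424 ]), 'gripper_force': 0.0, 'gripper_width': 1.0010375373239324} 0.0187
```

View pics/top0.png

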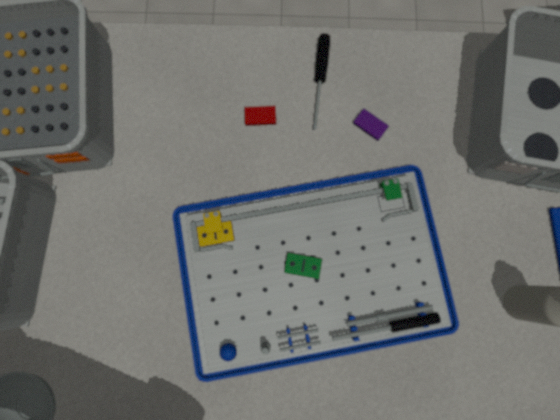

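View pics/side0.png

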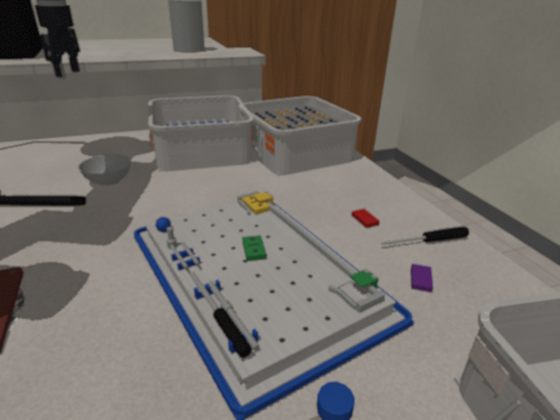

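The top view shows the green tab and empty pocket at the right end, near (395,195). The yellow spacer is home at (215,232), the green spacer is loose at (303,265), the head is at (228,351) and the sleeve at (265,345). The side view agrees. Next I'll enlarge it for measuring.

Run:
```python
import cv2
im=cv2.imread("pics/top0.png")
cv2.imwrite("pics/topc.png",cv2.resize(im[165:295,180:440],None,fx=3,fy=3,interpolation=cv2.INTER_CUBIC))
im=cv2.imread("pics/side0.png")
cv2.imwrite("pics/sidec.png",cv2.resize(im[180:330,220:420],None,fx=4,fy=4,interpolation=cv2.INTER_CUBIC))
```

```text
(no output)
```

View pics/topc.png

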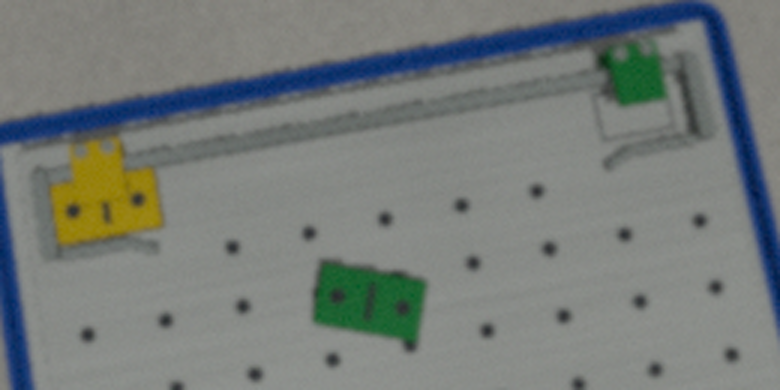

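View pics/sidec.png

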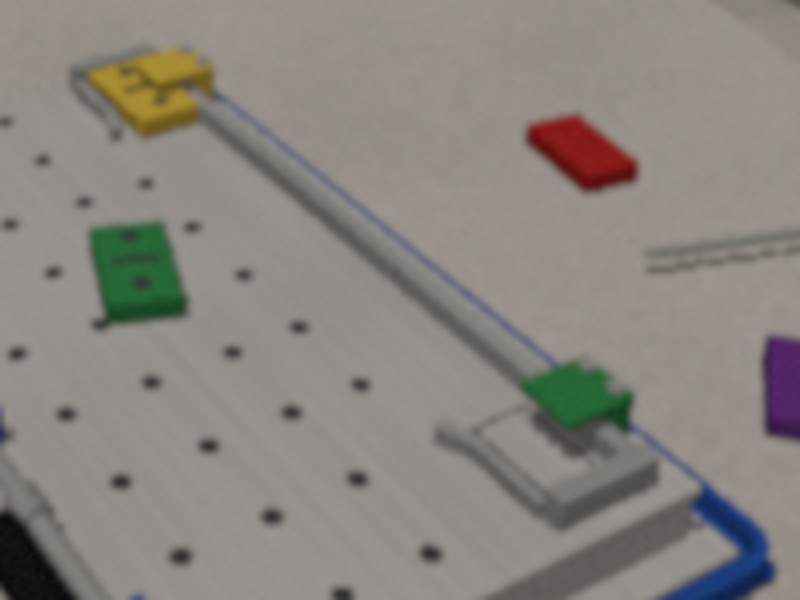

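Crop corners for the top view, at 3x with offset (180,165):
- Yellow spacer top: (60,245), (163,226), (157,167), (52,186).
- Green spacer top: (320,262), (427,281), (416,342), (314,322).
- Green tab front edge: (618,105) to (665,98).
- Rail near edge: (165,168) to (600,92).

I'll fit the tray and spacer poses to these.

```bash
cat > geo.py <<'E'
import numpy as np,cv2
from cell import manip,eyes
def ray(n,px,z):
    m=eyes.camera_model(n);K=np.array([[m['fx'],0,m['cx']],[0,m['fy'],m['cy']],[0,0,1]])
    u=cv2.undistortPoints(np.array(px,float).reshape(-1,1,2),K,m['distortion']).reshape(-1,2)
    d=np.c_[u,np.ones(len(u))]@m['pose'][:3,:3].T;o=m['pose'][:3,3]
    return (o+d*((np.asarray(z)-o[2])/d[:,2])[:,None])[:,:2]
def fit(L,W): # rigid 2D local->world
    lc,wc=L.mean(0),W.mean(0);a=L-lc;b=W-wc
    th=np.arctan2((a[:,0]*b[:,1]-a[:,1]*b[:,0]).sum(),(a*b).sum())
    R=np.array([[np.cos(th),-np.sin(th)],[np.sin(th),np.cos(th)]]);t=wc-R@lc
    return th,R,t,np.linalg.norm(L@R.T+t-W,axis=1)
def top(p): return np.array(p)/3+[180,165]-1/3
def side(p): return np.array(p)/4+[220,180]-3/8
E
python3 - <<'E'
from geo import *
np.set_printoptions(precision=4,suppress=True)
yl=np.array([[59,191],[59,129],[95,129],[95,191]])/1e3
tl=np.array([[77,-145],[77,-175]])/1e3
W=np.r_[ray("top",top([[60,245],[163,226],[157,167],[52,186]]),[.054]*4),ray("top",top([[618,105],[665,98]]),[.062]*2)]
th,R,t,e=fit(np.r_[yl,tl],W);print("tray",np.degrees(th),t,e)
Ws=np.r_[ray("side",side([[150,122],[88,68]]),[.054]*2),ray("side",side([[525,383],[572,428]]),[.062]*2)]
print("side pts in tray",(Ws-t)@R)
print("rail near, tray",(ray("top",top([[165,168],[300,144],[450,118],[600,92]]),[.052]*4)-t)@R)
print("lip R",(ray("top",top([[605,165],[690,135]]),[.049,.056])-t)@R)
gl=np.array([[18,31],[18,-31],[-18,-31],[-18,31]])/1e3
for nm,P in(("top",ray("top",top([[320,262],[427,281],[416,342],[314,322]]),[.054]*4)),("side",ray("side",side([[165,222],[186,298],[107,304],[91,230]]),[.054]*4))):
    g,Rg,c,e=fit(gl,P) if nm=="top" else fit(np.array(gl)[[0,1,2,3]],P)
    print(nm,"green world",np.degrees(g),c,e,"tray",np.degrees(g-th),(c-t)@R)
hd=ray("top",[[228,351],[265,345]],[.06,.08]);print("head,sleeve tray",(hd-t)@R)
E
```

```text
tray 12.45708854381037 [ 0.512  -0.0427] [0.0011 0.0007 0.0021 0.0018 0.0012 0.0029]
side pts in tray [[ 0.0628  0.1255]
 [ 0.0631  0.1946]
 [ 0.0809 -0.1449]
 [ 0.0783 -0.175 ]]
rail near, tray [[ 0.0929  0.1228]
 [ 0.0919  0.0423]
 [ 0.0903 -0.0476]
 [ 0.0888 -0.1385]]
lip R [[ 0.0459 -0.1322]
 [ 0.0531 -0.1835]]
top green world -8.527225555652954 [ 0.5016 -0.0236] [0.0009 0.0006 0.0009 0.002 ] tray -20.984314099463326 [-0.006   0.0209]
side green world -9.115701216783393 [ 0.5024 -0.0261] [0.0007 0.0008 0.0018 0.0018] tray -21.57278976059376 [-0.0059  0.0183]
head,sleeve tray [[-0.121   0.1709]
 [-0.1198  0.1077]]
```

Run:
```python
from geo import *
from scipy.optimize import least_squares
im=cv2.imread("pics/top0.png");h=cv2.cvtColor(im,cv2.COLOR_BGR2HSV)
m=cv2.inRange(h,(105,130,60),(130,255,255));m[:160]=0;m[:,:165]=0;m[:,465:]=0
c=max(cv2.findContours(m,cv2.RETR_EXTERNAL,cv2.CHAIN_APPROX_NONE)[0],key=cv2.contourArea).reshape(-1,2)
W=ray("top",c,[.04]*len(c)).astype(np.float32)*1000
r=cv2.minAreaRect(W);print("blue outline",r)
ctr,wd,_=r
for a,b in ((0,-1),(0,1),(1,-1),(1,1)):
    th=np.radians(12);ax=np.array([[np.cos(th),np.sin(th)],[-np.sin(th),np.cos(th)]]);L=(W-ctr)@ax.T
    half=(min(wd)/2,max(wd)/2);s=(abs(L[:,a]-b*half[a])<8)&(abs(L[:,1-a])<half[1-a]-35)
    vx,vy=cv2.fitLine(W[s],cv2.DIST_HUBER,0,.01,.01)[:2].ravel();print(a,b,s.sum(),(np.degrees(np.arctan2(vy,vx))+(-90 if a==0 else 0)+90)%180-90)
# rail: near-edge line in top
p=ray("top",top([[165,168],[600,92]]),[.052]*2);d=p[0]-p[1];print("rail dir",np.degrees(np.arctan2(d[1],d[0]))-90,p)
```

```text
blue outline ((497.2279052734375, -42.0426025390625), (304.9163818359375, 458.82757568359375), 12.020565032958984)
0 -1 223 11.997345
0 1 210 11.950836
1 -1 129 12.0151825
1 1 135 11.947266
rail dir 11.567290547856885 [[ 0.5762347   0.0972651 ]
 [ 0.62863824 -0.15876704]]
```

The blue outline gives a yaw of 12.0°, with the tray origin at about (0.512, -0.041). The green spacer sits at tray (-6, 18) mm, turned by -21°. First I'll turn the tool to the tray axes, then travel at safe height.

>>> {"op": "servo_tool", "data": {"targets": [[0,0,-0.1315,0,0,0,3.0],[0,0,-0.1315,0,0,0,3.0],[0,0,-0.1315,0,0,0,3.0],[0,0,-0.1315,0,0,0,3.0],[0,0,0,-0.85,-4.7,0,3.0]], "squeeze": 20}}

```text
clock: 0.6
tool_pos: [0.2113, 0.5516, 0.2295]
ee_rot: [-0.001, -0.108, 0.994, -0.0]
force: [1.2, 0.5, 1.1]
gripper_width: 0.353
gripper_force: 0.0
```

>>> {"op": "servo_tool", "data": {"targets": [[0,0,0,-0.85,-4.7,0,3.0],[0,0,0,-0.85,-4.7,0,3.0],[0,0,0,-0.85,-4.7,0,3.0],[0,0,0,-0.85,-4.7,0,3.0],[0,0,0,-0.85,-4.7,0,3.0]]}}

```text
clock: 1.1
tool_pos: [0.3032, 0.3268, 0.2309]
ee_rot: [-0.0, -0.105, 0.995, -0.0]
force: [1.0, 0.1, -0.0]
gripper_width: 0.351
gripper_force: 0.0
```

>>> {"op": "servo_tool", "data": {"targets": [[0,0,0,-0.85,-4.7,0,3.0],[0,0,0,-0.85,-4.7,0,3.0],[0,0,0,-0.85,-4.7,0,3.0],[0,0,0,-0.85,-4.7,0,3.0],[0,0,0,0,0,0,3.0]]}}

```text
clock: 1.6
tool_pos: [0.3771, 0.1468, 0.2312]
ee_rot: [0.0, -0.1, 0.995, -0.001]
force: [-0.1, 0.4, -0.1]
gripper_width: 0.353
gripper_force: 0.0
```

>>> {"op": "servo_tool", "data": {"targets": [[0,0,0,-0.8,-4.8,0,3.0],[0,0,0,-0.8,-4.8,0,3.0],[0,0,0,-0.8,-4.8,0,3.0],[0,0,0,-0.8,-4.8,0,3.0],[0,0,-0.008,0,0,0,3.0]]}}

```text
clock: 2.1
tool_pos: [0.4478, -0.0334, 0.2311]
ee_rot: [-0.0, -0.106, 0.994, -0.001]
force: [0.4, 0.5, 0.6]
gripper_width: 0.349
gripper_force: 0.0
```

>>> {"op": "servo_tool", "data": {"targets": [[0,0,0,0,0,4,3.0],[0,0,0,0,0,4,3.0],[0,0,0,0,0,4,3.0],[0,0,0,0,0,3,3.0],[0,0,0,0,0,0,3.0]]}}

```text
clock: 2.6
tool_pos: [0.4422, -0.027, 0.0767]
ee_rot: [-0.005, -0.109, 0.994, 0.002]
force: [-0.7, 0.0, -0.1]
gripper_width: 0.353
gripper_force: 0.0
```

>>> {"op": "servo_tool", "data": {"targets": [[0,0,0,0,0,1.0,3.0],[0,0,0,0,0,1.0,3.0],[0,0,0,0,0,0.5,3.0],[0,0,0,0,0,0.3,3.0],[0,0,0,0,0,0,3.0]]}}

```text
clock: 3.1
tool_pos: [0.4468, -0.0294, 0.0534]
ee_rot: [0.0, -0.108, 0.994, -0.0]
force: [-0.0, -0.1, -0.4]
gripper_width: 0.353
gripper_force: 0.0
```

Run:
```python
from geo import *
s=manip.sense();print(s['tool_pos'],s['ee_rot'],s['force'],s['gripper_width'])
im=eyes.capture("top")[165:385,180:460];cv2.imwrite("pics/t1.png",cv2.resize(im[:,:,::-1],None,fx=2.7,fy=2.7,interpolation=cv2.INTER_CUBIC))
im=eyes.capture("side")[180:330,150:350];cv2.imwrite("pics/s1.png",cv2.resize(im[:,:,::-1],None,fx=4,fy=4,interpolation=cv2.INTER_CUBIC))
```

```text
[ 0.44677326 -0.02941425  0.05344009] [ 1.05934687e-04 -1.08315701e-01  9.94116541e-01 -2.89333145e-05] [-0.01048794 -0.10663869 -0.44459926] 0.3534441745242049
```

View pics/s1.png

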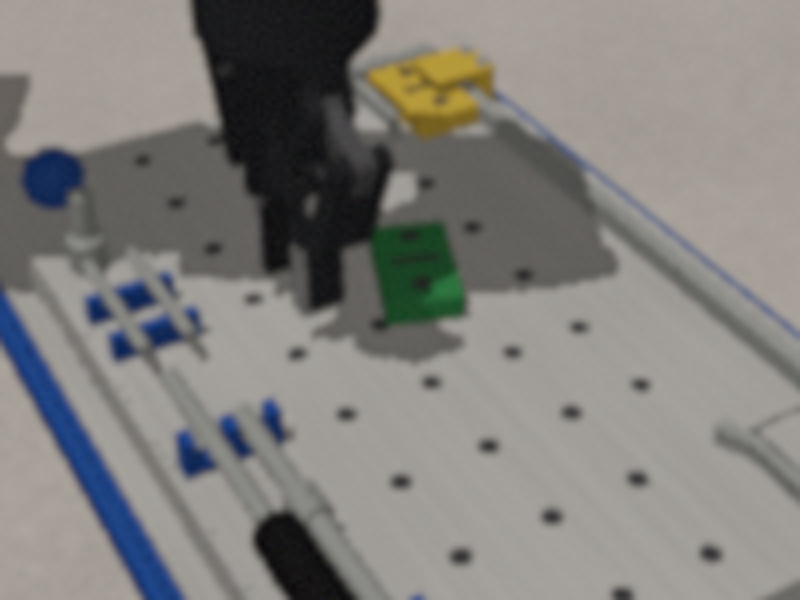

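The side view shows the open fingers just behind the green spacer, tips at about (315,305) and (275,270), with the way clear. I'll lower a little more and centre.

>>> {"op": "servo_tool", "data": {"targets": [[0,0,0,0,-0.7,0.3,3.0],[0,0,0,0,0,0.3,3.0],[0,0,0,0,0,0.2,3.0],[0,0,0,0,0,0,3.0],[0,0,0,0,0,0,3.0]]}}

```text
clock: 3.7
tool_pos: [0.448, -0.0362, 0.0452]
ee_rot: [-0.0, -0.108, 0.994, 0.0]
force: [-0.1, 0.5, 0.4]
gripper_width: 0.354
gripper_force: 0.0
```

>>> {"op": "servo_tool", "data": {"targets": [[0,0,0,-0.7,0,0,3.0],[0,0,0,-0.7,0,0,3.0],[0,0,0,-0.7,0,0,3.0],[0,0,0,-0.7,0,0,3.0],[0,0,0,-0.7,0,0,3.0]]}}

```text
clock: 4.2
tool_pos: [0.4831, -0.0285, 0.0453]
ee_rot: [-0.0, -0.109, 0.994, -0.0]
force: [-0.5, 0.7, 0.4]
gripper_width: 0.351
gripper_force: 0.2
```

>>> {"op": "servo_tool", "data": {"targets": [[0,0,0,-0.7,0,0,3.0],[0,0,0,-0.7,0,0,3.0],[0,0,0,-0.7,0,0,3.0],[0,0,0,-0.7,0,0,3.0],[0,0,0,-0.7,0,0,3.0]]}}

```text
clock: 4.7
tool_pos: [0.517, -0.021, 0.0452]
ee_rot: [-0.0, -0.108, 0.994, 0.0]
force: [-0.4, -0.3, 0.3]
gripper_width: 0.354
gripper_force: 0.2
```

Run:
```python
from geo import *
im=eyes.capture("side")[180:330,220:420];cv2.imwrite("pics/s2.png",cv2.resize(im[:,:,::-1],None,fx=4,fy=4,interpolation=cv2.INTER_CUBIC))
s=manip.sense();print(s['tool_pos'],s['force'])
```

```text
[ 0.51815976 -0.02096657  0.04556174] [-0.81037515 -0.1652626   0.62604476]
```

View pics/s2.png

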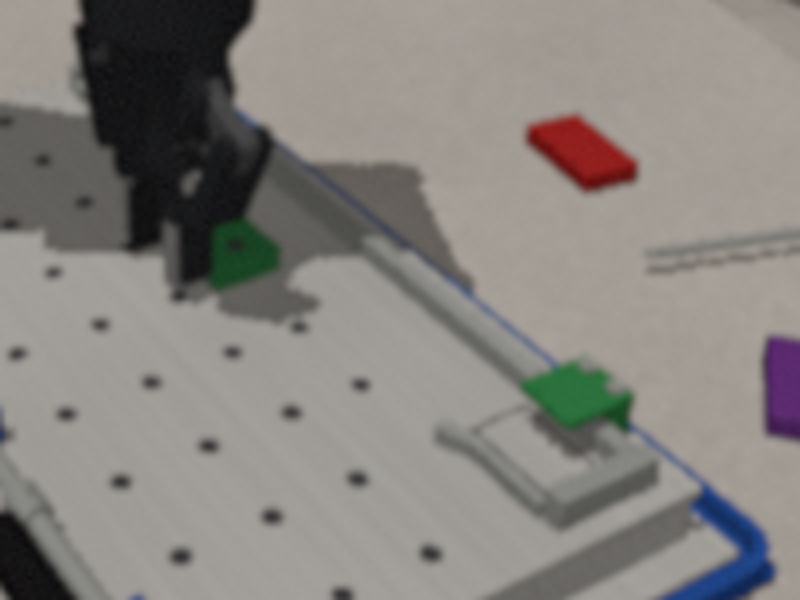

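The spacer is squared up in front of the fingers, its end at about (240,260) and parallel to the rail. I'll continue to the rail, slowing near contact.

>>> {"op": "servo_tool", "data": {"targets": [[0,0,0,-0.7,0,0,3.0],[0,0,0,-0.7,0,0,3.0],[0,0,0,-0.7,0,0,3.0],[0,0,0,-0.6,0,0,3.0],[0,0,0,-0.4,0,0,3.0]]}}

```text
clock: 5.25
tool_pos: [0.5474, -0.0143, 0.0453]
ee_rot: [0.0, -0.108, 0.994, -0.0]
force: [-0.7, 0.4, 0.7]
gripper_width: 0.351
gripper_force: 0.3
```

>>> {"op": "servo_tool", "data": {"targets": [[0,0,0,-0.2,0,0,3.0],[0,0,0,-0.2,0,0,3.0],[0,0,0,-0.1,0,0,3.0],[0,0,0,-0.1,0,0,3.0],[0,0,0,0,0,0,3.0]]}}

```text
clock: 5.75
tool_pos: [0.5527, -0.0131, 0.0453]
ee_rot: [0.0, -0.108, 0.994, 0.0]
force: [-0.1, -0.5, -0.1]
gripper_width: 0.351
gripper_force: 0.0
```

>>> {"op": "servo_tool", "data": {"targets": [[0,0,0,-0.1,0,0,3.0],[0,0,0,-0.1,0,0,3.0],[0,0,0,-0.1,0,0,3.0],[0,0,0,0,0,0,3.0]]}}

```text
clock: 6.15
tool_pos: [0.5544, -0.0127, 0.0452]
ee_rot: [-0.001, -0.108, 0.994, 0.0]
force: [-5.3, -2.0, 3.9]
gripper_width: 0.352
gripper_force: 3.0
```

>>> {"op": "servo_tool", "data": {"targets": [[0,0,0,-0.05,0,0,3.0],[0,0,0,0,0,0,3.0],[0,0,0,0,0,0,3.0]]}}

```text
clock: 6.45
tool_pos: [0.5544, -0.0127, 0.0451]
ee_rot: [-0.002, -0.108, 0.994, 0.0]
force: [-7.2, -1.7, 5.3]
gripper_width: 0.351
gripper_force: 3.8
```

Run:
```python
from geo import *
im=eyes.capture("side")[180:330,220:420];cv2.imwrite("pics/s3.png",cv2.resize(im[:,:,::-1],None,fx=4,fy=4,interpolation=cv2.INTER_CUBIC))
```

```text
(no output)
```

View pics/s3.png

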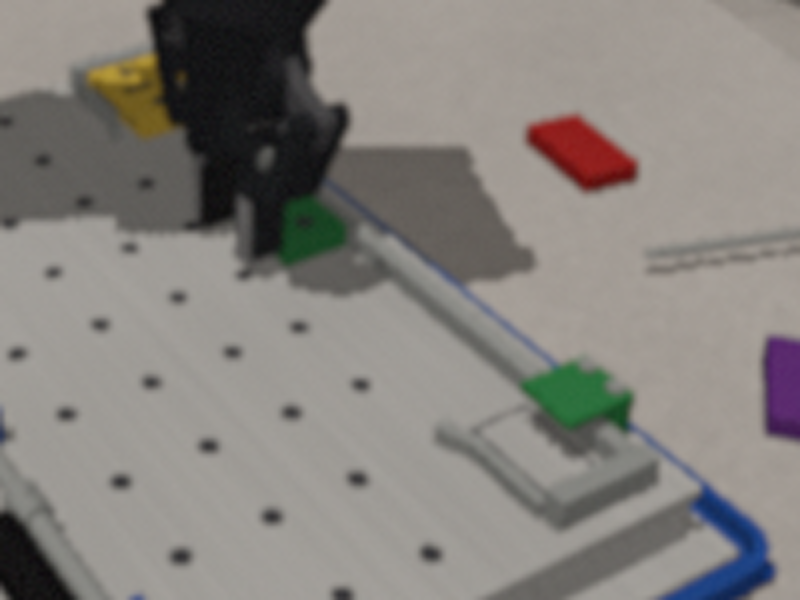

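The spacer lies flush on the rail, its near end bottom edge running from (282,265) to (345,240). I'll back off, close the fingers, and go round to its left end.

>>> {"op": "servo_tool", "data": {"targets": [[0,0,0,0.3,0,0,3.0],[0,0,0,1.5,0,0,3.0],[0,0,0,2.0,0,-0.3,3.0],[0,0,0,0,3.5,-0.2,0],[0,0,0,0,3.5,0,0]]}}

```text
clock: 7.0
tool_pos: [0.5042, 0.0477, 0.0508]
ee_rot: [0.001, -0.107, 0.994, -0.0]
force: [0.7, 0.8, -0.5]
gripper_width: 0.019
gripper_force: 0.0
```

Run:
```python
from geo import *
eyes.capture("top")
s=manip.sense();th=np.radians(12);R=np.array([[np.cos(th),-np.sin(th)],[np.sin(th),np.cos(th)]]);t=np.array([.512,-.041])
print("tcp tray",(s['tool_pos'][:2]-t)@R,s['tool_pos'],s['gripper_width'],s['force'])
print("end edge",(ray("side",side([[282,265],[345,240]]),[.04]*2)-t)@R)
im=eyes.capture("side");g=(im[:,:,1]>1.5*im[:,:,0])&(im[:,:,1]>1.3*im[:,:,2])&(im[:,:,1]>40)
n,l,st,ce=cv2.connectedComponentsWithStats(g.astype(np.uint8));print(st[1:],ce[1:])
cv2.imwrite("pics/s4.png",cv2.resize(im[180:330,220:420,::-1],None,fx=4,fy=4,interpolation=cv2.INTER_CUBIC))
```

```text
tcp tray [0.0100155  0.09340345] [0.50237697 0.0524447  0.05032986] 0.0014097276021563048 [-0.92770624  3.48115987 -0.44298094]
end edge [[ 6.08229995e-02 -2.14412964e-03]
 [ 9.86222639e-02 -8.46911477e-05]]
[[275 222  31  23 413]
 [351 271  27  16 261]] [[289.92009685 233.24455206]
 [363.85057471 278.81226054]]
```

View pics/s4.png

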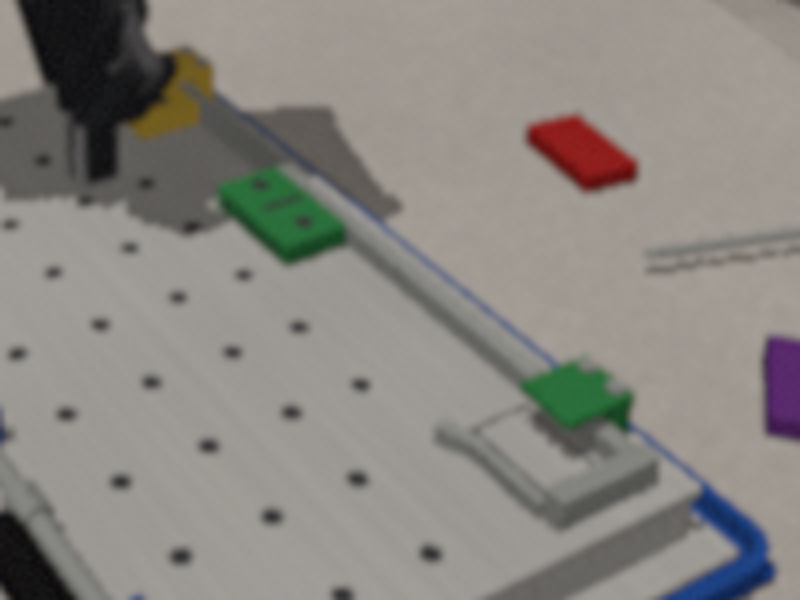

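The spacer lies flush, from about (225,195) to (345,240), its left end near tray y = 61 mm. The closed fingers are at y = 93, clear of it and of the yellow spacer. I'll move in beside its end.

>>> {"op": "servo_tool", "data": {"targets": [[0,0,0,-2.0,0,0.2,0],[0,0,0,-2.0,0,0.2,0],[0,0,0,-1.5,0,0,0],[0,0,0,-1.0,0,0,0],[0,0,0,0,0,0,0]]}}

```text
clock: 7.6
tool_pos: [0.5687, 0.0616, 0.0465]
ee_rot: [0.001, -0.108, 0.994, -0.0]
force: [0.2, 0.1, -0.2]
gripper_width: -0.003
gripper_force: 0.0
```

>>> {"op": "servo_tool", "data": {"targets": [[0,0,0,0,-0.4,0,0],[0,0,0,0,-0.4,0,0],[0,0,0,0,-0.4,0,0],[0,0,0,0,-0.3,0,0],[0,0,0,0,-0.3,0,0]]}}

```text
clock: 8.1
tool_pos: [0.5711, 0.0437, 0.0464]
ee_rot: [0.0, -0.108, 0.994, -0.0]
force: [0.1, 0.9, 0.6]
gripper_width: -0.001
gripper_force: 0.0
```

>>> {"op": "servo_tool", "data": {"targets": [[0,0,0,-0.01,-0.6,0,0],[0,0,0,-0.01,-0.6,0,0],[0,0,0,-0.01,-0.6,0,0],[0,0,0,-0.01,-0.6,0,0],[0,0,0,-0.01,-0.6,0,0]]}}

```text
clock: 8.6
tool_pos: [0.5778, 0.0148, 0.0462]
ee_rot: [-0.001, -0.108, 0.994, 0.0]
force: [-2.9, 2.2, 2.8]
gripper_width: -0.003
gripper_force: 1.9
```

Run:
```python
from geo import *
im=eyes.capture("side");s=manip.sense();th=np.radians(12);R=np.array([[np.cos(th),-np.sin(th)],[np.sin(th),np.cos(th)]]);t=np.array([.512,-.041])
print("tcp tray",(s['tool_pos'][:2]-t)@R,s['tool_pos'],s['force'])
cv2.imwrite("pics/s5.png",cv2.resize(im[180:330,220:420,::-1],None,fx=4,fy=4,interpolation=cv2.INTER_CUBIC))
```

```text
tcp tray [0.07615    0.03993347] [0.57818331 0.0138933  0.04626311] [-1.08546103  0.03238053  0.66196758]
```

View pics/s5.png

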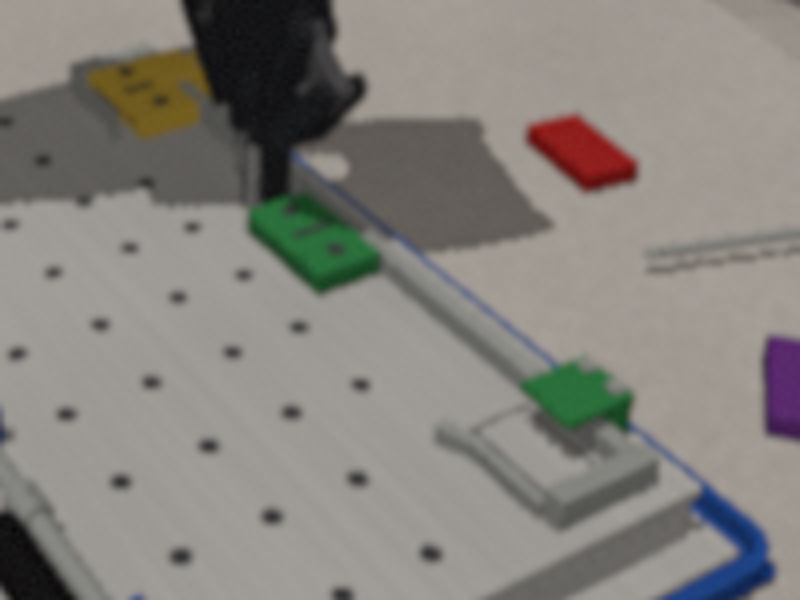

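The spacer is still flush on the rail, from (255,215) to (380,265), with the fingers behind its left end. I'll continue the slide.

>>> {"op": "servo_tool", "data": {"targets": [[0,0,0,-0.01,-0.7,0,0],[0,0,0,-0.01,-0.7,0,0],[0,0,0,-0.01,-0.7,0,0],[0,0,0,-0.01,-0.7,0,0],[0,0,0,-0.01,-0.7,0,0]]}}

```text
clock: 9.15
tool_pos: [0.5854, -0.0192, 0.0461]
ee_rot: [-0.001, -0.108, 0.994, 0.001]
force: [-5.6, 4.0, 4.2]
gripper_width: -0.002
gripper_force: 3.2
```

>>> {"op": "servo_tool", "data": {"targets": [[0,0,0,-0.01,-0.7,0,0],[0,0,0,-0.01,-0.7,0,0],[0,0,0,-0.01,-0.7,0,0],[0,0,0,-0.01,-0.7,0,0],[0,0,0,-0.01,-0.7,0,0]]}}

```text
clock: 9.65
tool_pos: [0.5926, -0.0526, 0.046]
ee_rot: [-0.002, -0.108, 0.994, 0.001]
force: [-9.7, 6.6, 6.7]
gripper_width: 0.001
gripper_force: 5.2
```

Run:
```python
from geo import *
im=eyes.capture("side");s=manip.sense();th=np.radians(12);R=np.array([[np.cos(th),-np.sin(th)],[np.sin(th),np.cos(th)]]);t=np.array([.512,-.041])
print("tcp tray",(s['tool_pos'][:2]-t)@R,s['tool_pos'],s['force'])
cv2.imwrite("pics/s6.png",cv2.resize(im[180:330,220:420,::-1],None,fx=4,fy=4,interpolation=cv2.INTER_CUBIC))
```

```text
tcp tray [ 0.07700903 -0.02966842] [ 0.59349461 -0.05400902  0.0461537 ] [-0.3138718  -0.05587664  0.6014249 ]
```

View pics/s6.png

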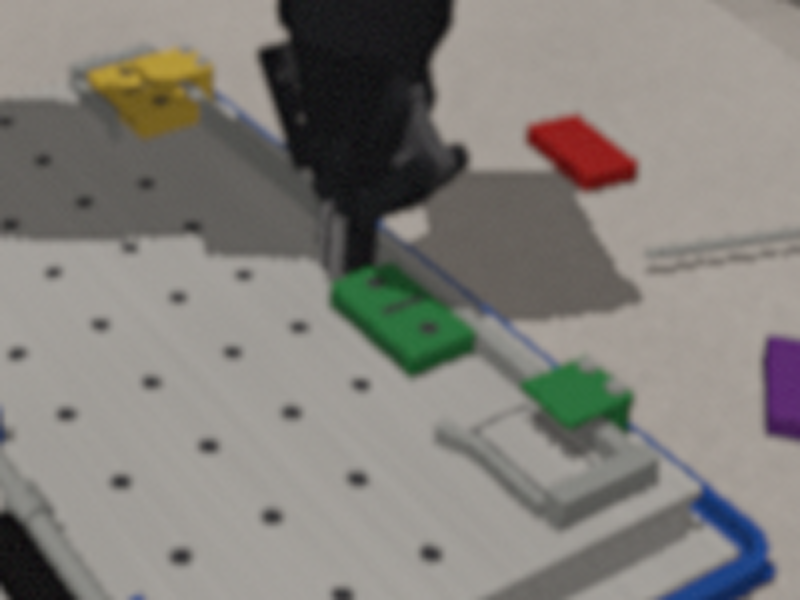

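The spacer is flush, from (335,290) to (475,345), about 50 mm short of the lip mouth, with the right heading. I have no pictures left to view, so I'll go on by force and by blob measurements.

>>> {"op": "servo_tool", "data": {"targets": [[0,0,0,0,-0.6,0,0],[0,0,0,0,-0.6,0,0],[0,0,0,0,-0.6,0,0],[0,0,0,0,-0.6,0,0],[0,0,0,0,-0.6,0,0]]}}

```text
clock: 10.2
tool_pos: [0.6011, -0.0832, 0.0464]
ee_rot: [0.0, -0.108, 0.994, -0.0]
force: [0.5, 0.3, 0.5]
gripper_width: -0.003
gripper_force: 0.3
```

```bash
cat >> geo.py <<'E'
th=np.radians(12);Rt=np.array([[np.cos(th),-np.sin(th)],[np.sin(th),np.cos(th)]]);tt=np.array([.512,-.041])
def report():
    im=eyes.capture("side");s=manip.sense();print("tcp tray mm",(s['tool_pos'][:2]-tt)@Rt*1e3,s['tool_pos'][2],s['force'])
    h=cv2.cvtColor(im,cv2.COLOR_RGB2HSV);g=cv2.inRange(h,(50,100,30),(85,255,255))
    cs=[c for c in cv2.findContours(g,cv2.RETR_EXTERNAL,cv2.CHAIN_APPROX_NONE)[0] if cv2.contourArea(c)>40]
    for c in cs:
        P=c.reshape(-1,2).astype(float)
        b=P[np.argmax(P[:,1])]; l=P[np.argmin(P[:,0])]; r=P[np.argmax(P[:,0])]
        q=(ray("side",[b,l,r],[.04,.054,.04])-tt)@Rt*1e3
        print("area",cv2.contourArea(c),"bottom/left/right",b,l,r,"tray:",q.round(1).tolist())
E
python3 -c "
from geo import *
report()"
```

```text
tcp tray mm [ 78.37244886 -60.67085414] 0.04646921948229629 [ 0.38585378 -1.52976837  0.68360601]
area 771.0 bottom/left/right [361. 286.] [314. 260.] [376. 286.] tray: [[98.1, -155.8], [61.6, -74.6], [119.5, -168.4]]
```

>>> {"op": "servo_tool", "data": {"targets": [[0,0,0,0,-0.5,0,0],[0,0,0,0,-0.5,0,0],[0,0,0,0,-0.5,0,0],[0,0,0,0,-0.5,0,0],[0,0,0,0,-0.5,0,0]]}}

```text
clock: 10.75
tool_pos: [0.6062, -0.1072, 0.0464]
ee_rot: [0.0, -0.108, 0.994, 0.0]
force: [0.5, 0.9, 1.7]
gripper_width: 0.004
gripper_force: 0.6
```

>>> {"op": "servo_tool", "data": {"targets": [[0,0,0,0,-0.4,0,0],[0,0,0,0,-0.4,0,0],[0,0,0,0,-0.4,0,0],[0,0,0,0,-0.4,0,0],[0,0,0,0,-0.3,0,0]]}}

```text
clock: 11.25
tool_pos: [0.6102, -0.1257, 0.0463]
ee_rot: [0.0, -0.108, 0.994, -0.0]
force: [-0.2, 1.6, 2.5]
gripper_width: -0.003
gripper_force: 0.8
```

```bash
python3 -c "
from geo import *
report()"
```

```text
tcp tray mm [  78.50419998 -103.74951361] 0.046371882143858054 [-0.53174717  0.06269194  0.95579647]
area 801.0 bottom/left/right [352. 298.] [330. 274.] [377. 280.] tray: [[66.3, -170.0], [61.6, -118.6], [131.8, -158.1]]
```

>>> {"op": "servo_tool", "data": {"targets": [[0,0,0,0,-0.2,0,0],[0,0,0,0,-0.2,0,0],[0,0,0,0,-0.2,0,0],[0,0,0,0,-0.15,0,0],[0,0,0,0,-0.1,0,0]]}}

```text
clock: 11.8
tool_pos: [0.612, -0.1338, 0.0463]
ee_rot: [-0.0, -0.108, 0.994, 0.0]
force: [-0.2, 0.5, 1.6]
gripper_width: -0.002
gripper_force: 0.9
```

>>> {"op": "servo_tool", "data": {"targets": [[0,0,0,0,-0.1,0,0],[0,0,0,0,-0.1,0,0],[0,0,0,0,0,0,0]]}}

```text
clock: 12.1
tool_pos: [0.6125, -0.1358, 0.0463]
ee_rot: [0.0, -0.108, 0.994, -0.0]
force: [-0.5, 0.8, 1.6]
gripper_width: -0.002
gripper_force: 0.6
```

>>> {"op": "servo_tool", "data": {"targets": [[0,0,0,0,-0.1,0,0],[0,0,0,0,-0.1,0,0],[0,0,0,0,0,0,0]]}}

```text
clock: 12.4
tool_pos: [0.6128, -0.1377, 0.0463]
ee_rot: [-0.0, -0.108, 0.994, -0.0]
force: [-0.2, 1.2, 1.9]
gripper_width: -0.002
gripper_force: 0.8
```

>>> {"op": "servo_tool", "data": {"targets": [[0,0,0,0,-0.1,0,0],[0,0,0,0,-0.05,0,0],[0,0,0,0,0,0,0]]}}

```text
clock: 12.7
tool_pos: [0.6132, -0.1392, 0.0463]
ee_rot: [-0.0, -0.108, 0.994, -0.0]
force: [-1.2, 1.5, 2.1]
gripper_width: 0.001
gripper_force: 0.9
```

>>> {"op": "servo_tool", "data": {"targets": [[0,0,0,0,-0.1,0,0],[0,0,0,0,-0.05,0,0],[0,0,0,0,0,0,0]]}}

```text
clock: 13.0
tool_pos: [0.6133, -0.1397, 0.0463]
ee_rot: [-0.0, -0.108, 0.994, 0.001]
force: [-0.5, 5.2, 3.0]
gripper_width: 0.003
gripper_force: 3.0
```

>>> {"op": "servo_tool", "data": {"targets": [[0,0,0,0,-0.1,0,0],[0,0,0,0,0,0,0]]}}

```text
clock: 13.2
tool_pos: [0.6133, -0.1398, 0.0462]
ee_rot: [-0.001, -0.108, 0.994, 0.001]
force: [-2.7, 7.9, 3.4]
gripper_width: 0.003
gripper_force: 4.6
```

```bash
python3 -c "
from geo import *
report()"
```

```text
tcp tray mm [  78.52948422 -117.71826128] 0.046224845855182314 [-2.6200619   7.95559286  5.13446822]
area 731.5 bottom/left/right [355. 300.] [335. 279.] [377. 280.] tray: [[67.3, -175.9], [60.6, -132.7], [131.8, -158.1]]
```

Firm stop at 8 N: it is home. I'll back off along +y, lift, then measure.

>>> {"op": "servo_tool", "data": {"targets": [[0,0,0,0,0.3,0,0],[0,0,0,0.3,1.5,0,0],[0,0,0,1.0,3,-2,0],[0,0,0,2,2,-4,0],[0,0,0,0,0,-4,0]]}}

```text
clock: 13.75
tool_pos: [0.5624, -0.0792, 0.1447]
ee_rot: [-0.003, -0.109, 0.994, 0.001]
force: [1.1, -0.3, -0.9]
gripper_width: 0.001
gripper_force: 0.0
```

>>> {"op": "servo_tool", "data": {"targets": [[0,0,0,3,3,-2,0],[0,0,0,3,4,0,0],[0,0,0,3,4,0,0],[0,0,0,3,4,0,0],[0,0,0,0,0,0,0]]}}

```text
clock: 14.25
tool_pos: [0.4122, 0.0416, 0.1647]
ee_rot: [-0.002, -0.11, 0.994, 0.001]
force: [1.3, -0.7, -1.1]
gripper_width: -0.002
gripper_force: 0.0
```

Run:
```python
from geo import *
report()
im=eyes.capture("top");h=cv2.cvtColor(im,cv2.COLOR_RGB2HSV)
for nm,lo,hi in(("green",(50,100,30),(85,255,255)),("yellow",(18,120,60),(32,255,255))):
    c=max(cv2.findContours(cv2.inRange(h,lo,hi),cv2.RETR_EXTERNAL,cv2.CHAIN_APPROX_NONE)[0],key=cv2.contourArea).reshape(-1,2)
    q=(ray("top",c,[.054]*len(c))-tt)@Rt*1e3
    print(nm,len(c),"y",q[:,1].min(),q[:,1].max())
    # near long edge: for y bins take the min x ; free end: max/min y
    yc=np.sign(q[:,1].mean())*160
    s=(abs(q[:,1]-yc)<26)&(q[:,0]<70);f=np.polyfit(q[s,1],q[s,0],1);print("near edge x at centre",np.polyval(f,yc),"slope deg",np.degrees(np.arctan(f[0])))
    e=(q[:,0]>63)&(q[:,0]<90)&(abs(q[:,1])<145);print("free end y",q[e,1].mean(),"slope",np.degrees(np.arctan(np.polyfit(q[e,0],q[e,1],1)[0])))
    e=(q[:,0]>63)&(q[:,0]<90)&(abs(q[:,1])>180);print("stop end y",q[e,1].mean())
```

```text
tcp tray mm [-78.08397402  99.56827102] 0.16570299816018674 [ 0.66653538  0.16665249 -0.17842172]
area 709.5 bottom/left/right [355. 300.] [335. 279.] [377. 279.] tray: [[67.3, -175.9], [60.6, -132.7], [133.6, -156.2]]
green 122 y -190.14021539189253 -127.75338627316168
near edge x at centre 59.55003486842762 slope deg 0.4622429467889203
free end y -128.52899025459135 slope 0.08024750882677069
stop end y -189.07223154620078
yellow 126 y 128.72723184615515 189.9192745291753
near edge x at centre 58.77910760278117 slope deg -0.24793456868162994
free end y 129.37142289434348 slope -0.3488260121004569
stop end y 189.12763596125342
```

Measured the same way, green (near edge x 59.6, ends -128.5 and -189.1) mirrors the home yellow spacer within 1 mm and 1°. I'll hand in.

```bash
python3 -c "
from cell import job_done
print(job_done())"
```

```text
the job is handed in; nothing more can be done
None
```

The job is handed in: the green spacer is home under the green tab, within about 1 mm of rail and end stop by the last top-camera measurement, and the yellow spacer measures as still home (I did not re-measure the trial head and drill sleeve, which the arm never went near).

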